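# Tighten the dye shaker's hold-down nut and mix the dye bottles

## Robot

A 6-joint arm with a two-finger parallel gripper is mounted at the origin on the work surface. World frame = base frame: x ahead of the robot, y to its left, z up, the work surface at z = 0. Lengths are in m, angles in degrees, forces in N, time in s.
With the tool pointing down it reaches from about 0.3 to 0.775 m from the base axis. Payload 14.6 kg.
Tool frame: the origin (TCP) lies between the finger pads; the fingertips stand 8 mm ahead of it and the grasp point (between the pads) lies 11 mm behind it; z points along the fingers, y is the line along which they close (so a half turn about z gives the same grasp; the last joint's range is limited). The gripper opens to 94 mm and grips with 3 to 60 N. Pads are 16 mm wide; open, the fingers measure 119 mm over their backs; the gripper's body (75 mm by 177 mm) begins 78 mm behind the grasp point.
Start: joints at [68.95, 17.183, 87.147, -0, 75.671, -3.816], TCP at [0.163, 0.525, 0.213] pointing down, gripper open.
Joint ranges: [-173.82, 173.82], [-45.26, 126.66], [13.44, 144.39], [-59.66, 239.66], [0, 175.72], [-146.38, 146.38]. Speed limits (degrees/s): [127.2, 127.2, 147.25, 180, 180, 180].

## Interface

Orientations are given as a 3x3 rotation matrix whose columns are the frame's x, y, z axes.
In Python, from workcell import bot gives the robot as it stands. Calls block until the motion is done:
- bot.move_to(position, orientation): joint-space move of the TCP to a pose.
- bot.move_l(position, rot=None, v=0.15, max_force=None): straight line of the TCP; rot=None keeps the orientation; v is the mean speed in m/s. With max_force (N) it stops when the force on the tool has changed by that much, and returns True; else False.
- bot.goto_joints(angles): joint-space move.
- bot.let_go() and bot.close(grip_force=None): open the fingers fully, or close them until they stop; grip_force is the grip in N (None keeps the last).
- bot.dwell(seconds).
- bot.solve_ik(position, orientation): joint angles nearest the present ones, or None.
- bot.read_state(): the state.
- bot.camera(name): name is "scene" or "top"; returns a dict with "frame" (384x512x3 uint8, red, green, blue), "K" (3x3 intrinsics, pixels), "rvec" (rotation vector, rad) and "tvec" (3), from world to camera coordinates, as OpenCV has them. Camera axes: x right, y down, z forward; pixel columns grow to the right and rows downward; lengths in m; the calibration is good to about 2 mm. A picture is of the moment at which its call begins. There is no depth.
A pose or a line that the arm cannot do raises bot.Unreachable and nothing moves.
- bot.finish_job(): hands the job in; it is judged then, once.
Trained networks look in the newest picture that a camera, given by its name, has taken for a name from the list of things; names that differ only in an ending like _2 or _b are one class to them, and where a whole thing is asked for, a point or a joint stands for the part that bears it (a point fixed in the world has none). Each returns a list of dicts, best first, with "conf" (0 to 1); they miss things now and then, are a little off and sometimes report something else, mostly with a low value. They report only what shows in the picture. A call takes as long as a camera call.
- bot.recognise(camera, query): "xyz" ([x, y, z] in m, in the coordinates of the camera as it stood for that picture, good to about 4 mm: the middle of the surface that is visible of it).
- bot.pinpoint(camera, query): "xyz" ([x, y, z] in m, in the coordinates of the camera as it stood for that picture, good to about 4 mm: a listed point, or the origin of a listed thing).
The state is a dict: "time_s": time; "q": joint angles; "joint_velocities": joint speeds; "joint_efforts": joint torques, N m; "tool_pos": TCP position; "ee_rot": TCP orientation; "force": force on the tool from outside, world axes, zero at the start; "wrist_torque": the same for the moment, N m; "finger_gap": opening from 0.0 (shut) to 1.0 (fully open); "finger_force": force on a finger pad.
Only numpy, scipy, OpenCV 4.12 (cv2) and the standard library are available. Lean on these libraries where they do the work, as an engineer would, in place of code of your own. Each camera call takes 0.05 s, during which the arm holds its last target. There are 200 camera calls.

## Task

Put the long socket extension down the shaker's bore, fully home on the recessed nut, tighten the nut clockwise to its stop, and return the extension to the bottom of its stand. Then, in the order yellow, red, blue, black (skipping any that are not there), take each dye bottle, hold it upright and press it down on the middle of the sprung pad until the pad is fully depressed, keep it down for a second, and stand it in the aluminium tray. At the end all bottles stand upright on the tray's floor, and the jar, brush and green tin have been left alone.

Things in the scene. Friction and masses are not known exactly. Their poses are not given: they have to be found in the camera images.
- shaker: blue press-to-run bottle shaker fixed to the bench, 140 x 220 x 90 mm (x, y, z). Origin: centre of its underside; z up. On its top: the bore with a steel funnel collar at local y = +60 mm, the round black sprung pad at local y = -55 mm
- bore_mouth (a point): centre of the mouth of the steel funnel collar, 98 mm above the bench. The funnel narrows at 45 degrees from 50 mm diameter here to 34 mm diameter 8 mm lower; below that the bore is straight, 34 mm diameter, down to its floor 83 mm below this point
- bore_floor (a point): centre of the floor of the bore, 15 mm above the bench; the socket's foot comes to rest here when fully seated on the nut
- nut_top (a point): centre of the top of the brass hexagonal hold-down nut standing on the bore floor; the point is 16.5 mm above the floor. 19 mm across flats, flats 13 mm high with a 3.5 mm cone on top. Its local x axis (turning with the nut) is square to one flat; z up
- nut (a joint): turn of the nut in rad: grows as it is tightened, CLOCKWISE seen from above; starts loose somewhere between 0 and 0.7 and comes to a hard stop at 3.1 (tight). Friction about 0.08 N m; it stays where it is left
- pad (a joint): how far the sprung pad is pressed down, m: 0 at rest, 0.012 fully depressed (stop). Starts to give at about 4 N, fully down at about 9 N, springs back when let go
- pad_top (a point): centre of the top of the sprung rubber pad (66 mm diameter, flat); moves with it, 108 mm above the bench at rest, 96 mm fully depressed
- pad_home (a point): fixed point: where the centre of the pad's top lies when it is fully depressed, 96 mm above the bench; z up
- extension: socket extension, 190 mm long, about 0.3 kg, upright in its stand. Origin: centre of its foot, z up along it. Foot: hex socket open below, 20.5 mm across flats inside, 21 mm deep, 29 mm outside; about 9 degrees of play either way on the nut. Shaft 14 mm. Red hex grip, 22 mm across flats, 140 to 190 mm above the origin. Local x is square to a flat of both socket and grip
- stand: dark wooden block 64 x 64 x 60 mm fixed to the bench with a steel funnel collar on top (mouth 50 mm diameter, 68 mm above the bench, narrowing to 34 mm at 60 mm) and a hole 34 mm diameter; holds the extension upright. Origin: centre of its underside
- stand_floor (a point): centre of the floor of the stand's hole, 10 mm above the bench; the extension's foot rests here
- tray: shallow aluminium tray for finished bottles, fixed, 260 x 130 mm outside (its x, y), walls 22 mm high and 4 mm thick, inner floor 4 mm up. Origin: centre of its underside
- bottle_yellow: closed yellow dye bottle with white cap, 0.14 to 0.2 kg, squat with a weighted black base: body 58 mm diameter up to 58 mm height, cap 27 mm diameter up to 80 mm. Starts upright on the newspaper. Origin: centre of its underside, z to the cap. May be absent
- bottle_red: closed red dye bottle with white cap, 0.14 to 0.2 kg, squat with a weighted black base: body 58 mm diameter up to 58 mm height, cap 27 mm diameter up to 80 mm. Starts upright on the newspaper. Origin: centre of its underside, z to the cap. May be absent
- bottle_blue: closed blue dye bottle with white cap, 0.14 to 0.2 kg, squat with a weighted black base: body 58 mm diameter up to 58 mm height, cap 27 mm diameter up to 80 mm. Starts upright on the newspaper. Origin: centre of its underside, z to the cap. May be absent
- bottle_black: closed black dye bottle with white cap, 0.14 to 0.2 kg, squat with a weighted black base: body 58 mm diameter up to 58 mm height, cap 27 mm diameter up to 80 mm. Starts upright on the newspaper. Origin: centre of its underside, z to the cap. May be absent
- jar: bystander: glass jar, 56 mm diameter, 55 mm high, between the robot and the shaker; origin centre of underside
- brush: bystander: shoe brush, 50 x 150 x 42 mm, beyond the shaker; origin centre of underside
- cement_tin: bystander: green tin, 70 mm diameter, 90 mm high, beyond the bottles; origin centre of underside

How it is judged (in metres and radians):
On the way, in this order (a step that is already met when the one before it is completed fails the run):
1. the socket is fully home on the nut (horizontal distance between extension and bore_floor below 0.005 m and z of extension in the frame of bore_floor below 0.006 m and angle between extension's own z axis and vertical below 0.12 rad), for 0.2 s.
2. the nut is turned to its stop with the socket on it (all of step 1 and value of joint nut above 3 rad), for 0.2 s.
3. the extension is back at the bottom of its stand and let go (horizontal distance between extension and stand_floor below 0.008 m and z of extension in the frame of stand_floor below 0.008 m and angle between extension's own z axis and vertical below 0.12 rad and contact force between the fingers and extension below 0.5 N), for 0.2 s.
4. the yellow bottle is held upright and presses the pad fully down for half a second (horizontal distance between bottle_yellow and pad_home below 0.018 m and z of bottle_yellow in the frame of pad_home below 0.002 m and angle between bottle_yellow's own z axis and vertical below 0.15 rad and contact force between bottle_yellow and pad above 4 N and contact force between the fingers and bottle_yellow above 2 N), for 0.5 s.
5. the red bottle is held upright and presses the pad fully down for half a second (horizontal distance between bottle_red and pad_home below 0.018 m and z of bottle_red in the frame of pad_home below 0.002 m and angle between bottle_red's own z axis and vertical below 0.15 rad and contact force between bottle_red and pad above 4 N and contact force between the fingers and bottle_red above 2 N), for 0.5 s.
6. the blue bottle is held upright and presses the pad fully down for half a second (horizontal distance between bottle_blue and pad_home below 0.018 m and z of bottle_blue in the frame of pad_home below 0.002 m and angle between bottle_blue's own z axis and vertical below 0.15 rad and contact force between bottle_blue and pad above 4 N and contact force between the fingers and bottle_blue above 2 N), for 0.5 s.
7. the black bottle is held upright and presses the pad fully down for half a second (horizontal distance between bottle_black and pad_home below 0.018 m and z of bottle_black in the frame of pad_home below 0.002 m and angle between bottle_black's own z axis and vertical below 0.15 rad and contact force between bottle_black and pad above 4 N and contact force between the fingers and bottle_black above 2 N), for 0.5 s.
At the end, for the whole second after the job is handed in: the nut is at its stop (over 3.0 rad), the extension stands in the stand (foot within 8 mm of the floor's centre, tilt under 0.12 rad), and every bottle present stands in the tray, on its floor, upright within 0.1 rad and at rest (value of joint nut above 3 rad and horizontal distance between extension and stand_floor below 0.008 m and z of extension in the frame of stand_floor below 0.008 m and angle between extension's own z axis and vertical below 0.12 rad and x of bottle_yellow in the frame of tray between -0.105 and 0.105 m and y of bottle_yellow in the frame of tray between -0.04 and 0.04 m and z of each of bottle_yellow, bottle_red, bottle_blue, bottle_black in the frame of tray below 0.008 m and angle between each of bottle_yellow, bottle_red, bottle_blue, bottle_black's own z axis and vertical below 0.1 rad and linear speed of each of bottle_yellow, bottle_red, bottle_blue, bottle_black below 0.02 m/s and x of bottle_red in the frame of tray between -0.105 and 0.105 m and y of bottle_red in the frame of tray between -0.04 and 0.04 m and x of bottle_blue in the frame of tray between -0.105 and 0.105 m and y of bottle_blue in the frame of tray between -0.04 and 0.04 m and x of bottle_black in the frame of tray between -0.105 and 0.105 m and y of bottle_black in the frame of tray between -0.04 and 0.04 m); the robot touches nothing.
It fails at once if the jar is moved more than 30 mm (distance of jar from where it was at the start of the episode above 0.03 m).
It fails at once if the brush is moved more than 30 mm (distance of brush from where it was at the start of the episode above 0.03 m).
It fails at once if the cement tin is moved more than 30 mm (distance of cement_tin from where it was at the start of the episode above 0.03 m).
Of bottle_yellow, bottle_red, bottle_blue, bottle_black only 2 to 3 are there at a start; the rules pass over those that are not, and their reading is None.
At some moment in a run one of bottle_yellow, bottle_red, bottle_blue, bottle_black may be knocked a few centimetres aside while the robot is not near it.
It also fails if it takes over 210 s, if anything falls off the work surface, if the arm or the gripper's body presses on something with over 40 N, if the wrist force passes 120 N, or if a joint passes its speed limit or range.

## Working session

There is one attempt and no reset: what is moved stays moved. The work goes in short steps, each a Python script; the robot and the scene stay as the last script left them, time stands still between calls to the robot, and variables do not carry over. Pictures are saved under pics/ and viewed, at most 14 in all, crops included, and the job is handed in when it is done.

```bash
mkdir -p pics; ls
cat > h.py <<'E'
from workcell import bot
import numpy as np, cv2
def cam(n,save=None):
    c=bot.camera(n)
    if save: cv2.imwrite('pics/'+save,cv2.cvtColor(c['frame'],cv2.COLOR_RGB2BGR))
    return c
def w(c,xyz):
    R=cv2.Rodrigues(np.array(c['rvec'],float))[0]
    return R.T@(np.array(xyz)-np.array(c['tvec']).ravel())
def proj(c,p):
    return cv2.projectPoints(np.array(p,float).reshape(1,3),np.array(c['rvec'],float),np.array(c['tvec'],float),np.array(c['K'],float),None)[0].ravel()
def ray(c,uv,z):
    R=cv2.Rodrigues(np.array(c['rvec'],float))[0]; K=np.array(c['K'],float)
    o=-R.T@np.array(c['tvec']).ravel(); d=R.T@np.linalg.inv(K)@[uv[0],uv[1],1]
    return o+d*(z-o[2])/d[2]
def rot(a):  # tool down, closing axis (y) at angle a (deg) from world... x axis at angle a
    a=np.radians(a); x=np.array([np.cos(a),np.sin(a),0]); z=np.array([0,0,-1.]); return np.column_stack([x,np.cross(z,x),z])
E
python3 - <<'E'
from h import *
np.set_printoptions(precision=4,suppress=True)
for n in ('top','scene'):
    c=cam(n,n+'0.png')
    print(n,(-cv2.Rodrigues(c['rvec'])[0].T@np.array(c['tvec']).ravel()))
    for q in 'shaker bore_mouth pad_top extension stand stand_floor tray bottle_yellow bottle_red bottle_blue bottle_black jar brush cement_tin nut_top'.split():
        for r in bot.pinpoint(n,q)[:2]: 
            p=w(c,r['xyz']); print(q,round(r['conf'],2),p,proj(c,p).round())
s=bot.read_state(); print(s['time_s'],s['ee_rot'],s['force'])
E
```

```text
pics
workcell.py
top [ 0.4151 -0.0303  1.3526]
shaker 0.6 [ 0.6152  0.023  -0.0019] [239. 194.]
shaker 0.34 [ 0.5582  0.3029 -0.0002] [152. 214.]
bore_mouth 0.71 [0.6169 0.0832 0.0964] [217. 189.]
bore_mouth 0.41 [ 0.4285  0.1297 -0.0031] [207. 254.]
pad_top 0.96 [ 0.6193 -0.0309  0.1071] [256. 187.]
extension 0.57 [0.4252 0.1335 0.0104] [205. 255.]
stand 0.71 [ 0.4242  0.1291 -0.0025] [207. 255.]
stand_floor 0.6 [0.4269 0.1278 0.0145] [206. 254.]
stand_floor 0.25 [ 0.4352 -0.2548  0.0019] [328. 248.]
tray 0.67 [0.5592 0.3013 0.001 ] [152. 214.]
tray 0.23 [0.4277 0.1272 0.0137] [207. 254.]
bottle_yellow 0.61 [ 0.5898 -0.3738 -0.0019] [363. 199.]
bottle_red 0.85 [ 0.4303 -0.3582  0.0033] [361. 249.]
bottle_black 0.77 [ 0.4335 -0.2551  0.0021] [328. 249.]
bottle_black 0.61 [ 0.5866 -0.3757 -0.0042] [363. 200.]
jar 0.57 [ 0.4448 -0.0852  0.003 ] [274. 247.]
brush 0.92 [ 0.7875  0.0311 -0.0008] [235. 142.]
cement_tin 0.6 [ 0.7878 -0.2283  0.    ] [315. 140.]
nut_top 0.44 [0.6156 0.0887 0.033 ] [218. 193.]
scene [ 1.3383 -0.1063  0.7882]
shaker 0.88 [ 0.6181  0.0242 -0.0009] [274. 217.]
shaker 0.47 [ 0.4256 -0.2569 -0.0016] [163. 173.]
bore_mouth 0.75 [0.6135 0.09   0.0937] [304. 186.]
pad_top 0.97 [ 0.6186 -0.0285  0.1018] [253. 189.]
stand 0.65 [0.4255 0.134  0.001 ] [304. 164.]
stand_floor 0.93 [0.4243 0.1385 0.0086] [306. 161.]
stand_floor 0.31 [ 0.4455 -0.0818 -0.0026] [227. 174.]
bottle_yellow 0.76 [ 0.5923 -0.3721 -0.0024] [112. 221.]
bottle_red 0.76 [ 0.4333 -0.3588  0.0059] [124. 175.]
bottle_black 0.64 [ 0.4281 -0.2575  0.001 ] [163. 173.]
bottle_black 0.34 [ 0.4332 -0.3608  0.0028] [124. 176.]
jar 0.61 [ 0.4455 -0.0809 -0.0037] [228. 174.]
cement_tin 0.73 [ 0.7864 -0.228  -0.0061] [169. 284.]
nut_top 0.35 [ 0.5574  0.3045 -0.0068] [377. 194.]
1.6 [[-0.9551  0.2963 -0.    ]
 [ 0.2963  0.9551 -0.    ]
 [ 0.     -0.     -1.    ]] [ 0.1432 -0.0638  0.5291]
```

Run:
```python
import cv2
a=cv2.imread('pics/top0.png'); b=cv2.imread('pics/scene0.png')
cv2.imwrite('pics/v1.png',cv2.resize(a[100:300,110:400],(800,552),interpolation=cv2.INTER_CUBIC))
cv2.imwrite('pics/v2.png',cv2.resize(b[90:315,80:400],(800,562),interpolation=cv2.INTER_CUBIC))
```

```text
(no output)
```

View pics/v1.png

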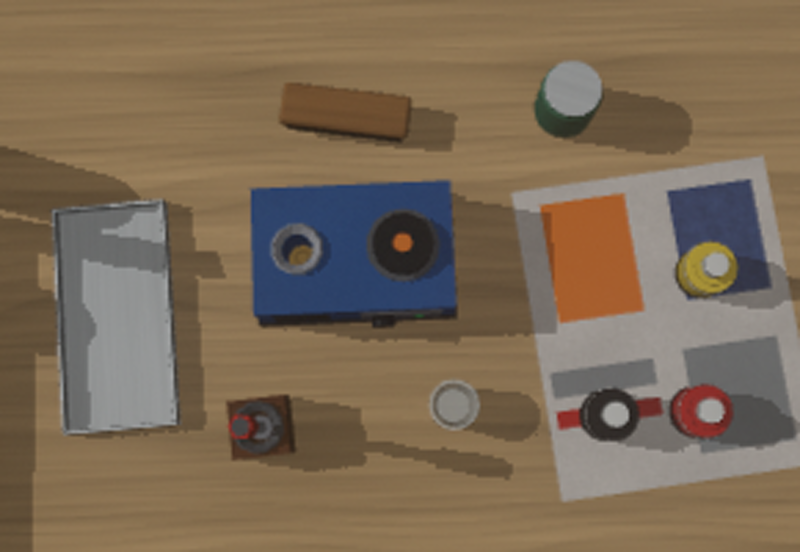

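View pics/v2.png

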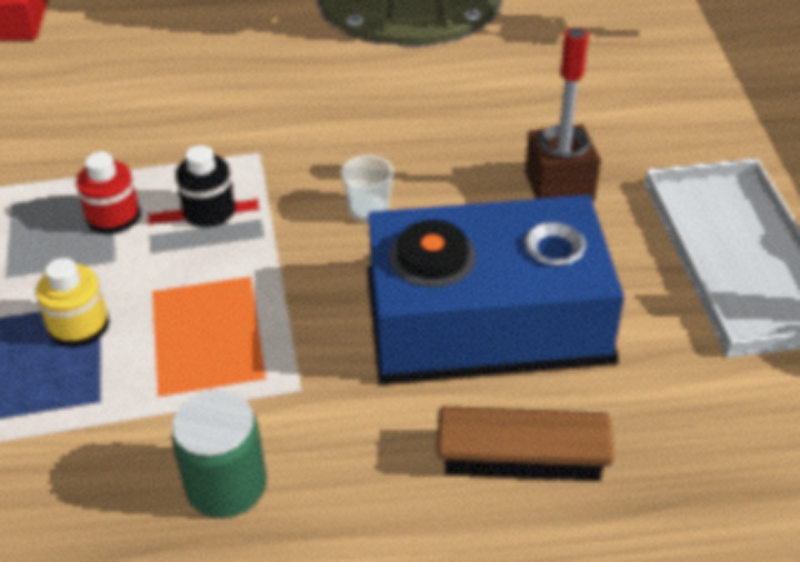

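The pictures show three bottles: yellow, red and black, with blue absent. The extension stands in its stand, and the tray is to the robot's left. Next I'll refine the key points from pixels in both views.

```bash
cat >> h.py <<'E'
def tri(obs):  # [(cam,uv)...] -> point, residual
    A=np.zeros((3,3));b=np.zeros(3)
    for c,uv in obs:
        R=cv2.Rodrigues(np.array(c['rvec'],float))[0];o=-R.T@np.array(c['tvec']).ravel()
        d=R.T@np.linalg.inv(np.array(c['K'],float))@[uv[0],uv[1],1];d/=np.linalg.norm(d)
        M=np.eye(3)-np.outer(d,d);A+=M;b+=M@o
    return np.linalg.solve(A,b)
E
python3 - <<'E'
from h import *
np.set_printoptions(precision=4,suppress=True)
ct=cam('top');cs=cam('scene')
T=lambda x,y:(110+(x+.5)*290/800-.5,100+(y+.5)*200/552-.5)
S=lambda x,y:(80+(x+.5)*.4-.5,90+(y+.5)*.4-.5)
print('bore',ray(ct,T(297,249),.098),ray(cs,S(556,244),.098))
print('pad',ray(ct,T(402,243),.108),ray(cs,S(433,242),.108))
print('stand mouth',ray(cs,S(565,141),.068), ray(ct,T(260,427),.068))
for n,p in dict(a=(53,212),b=(163,201),c=(177,425),d=(67,433)).items(): print('tray',ray(ct,T(*p),.022))
# red grip centroid near stand
for c,box in ((ct,(175,235,225,280)),(cs,(290,95,325,130))):
    x0,y0,x1,y1=box;f=c['frame'].astype(int);m=np.zeros(f.shape[:2],bool)
    s=f[y0:y1,x0:x1];m[y0:y1,x0:x1]=(s[...,0]>1.7*s[...,1])&(s[...,0]>1.7*s[...,2])&(s[...,0]>90)
    v,u=np.where(m);print('red',u.mean(),v.mean(),len(u),u.min(),u.max(),v.min(),v.max())
    c['g']=(u.mean(),v.mean())
print('grip',tri([(ct,ct['g']),(cs,cs['g'])]))
for a in range(-180,181,30):
    q=bot.solve_ik([.425,.131,.23],rot(a)); q2=bot.solve_ik([.615,.085,.23],rot(a)); print(a,q and np.round(q,1),q2 and np.round(q2,1)[-1]) if 1 else 0
E
```

```text
bore [0.6152 0.0834 0.098 ] [0.6212 0.0847 0.098 ]
pad [ 0.6171 -0.0305  0.108 ] [ 0.6183 -0.0296  0.108 ]
stand mouth [0.4317 0.1321 0.068 ] [0.4255 0.129  0.068 ]
tray [0.6784 0.3722 0.022 ]
tray [0.6878 0.2448 0.022 ]
tray [0.4306 0.2283 0.022 ]
tray [0.4249 0.3523 0.022 ]
red 196.72727272727272 253.87878787878788 33 193 201 250 258
red 309.2486187845304 111.97237569060773 181 304 315 101 122
grip [0.4263 0.1343 0.1726]Traceback (most recent call last):
  File "<stdin>", line 18, in <module>
ValueError: The truth value of an array with more than one element is ambiguous. Use a.any() or a.all()
```

Run:
```python
from h import *
for a in range(-180,181,30):
    f=lambda p:(lambda q: None if q is None else np.round(q,0)[[0,5]])(bot.solve_ik(p,rot(a)))
    print(a,f([.425,.131,.23]),f([.615,.085,.3]),f([.59,-.373,.2]),f([.618,-.03,.2]),f([.63,.3,.2]))
```

```text
-180 [ 12. -78.] [  4. -86.] [ -35. -125.] [ -6. -96.] [ 22. -68.]
-150 [  12. -108.] [   4. -116.] None [  -6. -126.] [ 22. -98.]
-120 [  12. -138.] [   4. -146.] None None [  22. -128.]
-90 None None [-35. 145.] None None
-60 None None [-35. 115.] [ -6. 144.] None
-30 [ 12. 132.] [  4. 124.] [-35.  85.] [ -6. 114.] [ 22. 142.]
0 [ 12. 102.] [ 4. 94.] [-35.  55.] [-6. 84.] [ 22. 112.]
30 [12. 72.] [ 4. 64.] [-35.  25.] [-6. 54.] [22. 82.]
60 [12. 42.] [ 4. 34.] [-35.  -5.] [-6. 24.] [22. 52.]
90 [12. 12.] [4. 4.] [-35. -35.] [-6. -6.] [22. 22.]
120 [ 12. -18.] [  4. -26.] [-35. -65.] [ -6. -36.] [22. -8.]
150 [ 12. -48.] [  4. -56.] [-35. -95.] [ -6. -66.] [ 22. -38.]
180 [ 12. -78.] [  4. -86.] [ -35. -125.] [ -6. -96.] [ 22. -68.]
```

Run:
```python
from h import *
S=np.array([.4262,.1325])
def st(): s=bot.read_state(); print(round(s['time_s'],1),np.round(s['tool_pos'],4),'gap mm',round(s['finger_gap']*94,1),'ff',np.round(s['finger_force'],1),'F',np.round(s['force'],1),'q6',round(s['q'][5],1))
bot.move_to([*S,.30],rot(165)); bot.move_l([*S,.164]); st()
bot.close(8); st()
bot.let_go()
bot.move_l([*S,.164],rot(225)); st(); bot.close(8); bot.dwell(.3); st()
bot.close(30); st()
print(bot.move_l([*S,.30],v=.1)); st()
for n in('top','scene'):
    c=cam(n,n+'1.png')
    for r in bot.pinpoint(n,'extension')[:2]: print(r['conf'],w(c,r['xyz']))
```

```text
4.5 [0.4265 0.1327 0.1647] gap mm 93.8 ff 0.0 F [-0.3 -0.1 -0.4] q6 -62.4
5.6 [0.4262 0.1325 0.164 ] gap mm 24.0 ff 8.0 F [-0.1 -0.3 -0.8] q6 -62.4
7.9 [0.4262 0.1325 0.164 ] gap mm 93.8 ff 0.0 F [ 1.  -0.1 -1.2] q6 -122.4
9.3 [0.4262 0.1325 0.164 ] gap mm 24.7 ff 8.0 F [-0.6  0.   0.2] q6 -122.4
9.5 [0.4262 0.1325 0.164 ] gap mm 23.8 ff 30.0 F [-0.6 -0.   0.6] q6 -122.4
False
11.0 [0.4261 0.1325 0.2995] gap mm 24.0 ff 30.0 F [-0.1 -1.  -3.6] q6 -122.4
0.79 [0.42592479 0.1318535  0.14326906]
```

Run:
```python
import cv2,numpy as np
a=cv2.imread('pics/top1.png')[200:300,150:260]; b=cv2.imread('pics/scene1.png')[40:190,240:370]
a=cv2.resize(a,(396,360),interpolation=cv2.INTER_CUBIC);b=cv2.resize(b,(390,450),interpolation=cv2.INTER_CUBIC)
o=np.zeros((450,790,3),np.uint8);o[:360,:396]=a;o[:,400:]=b;cv2.imwrite('pics/v3.png',o)
```

```text
(no output)
```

View pics/v3.png

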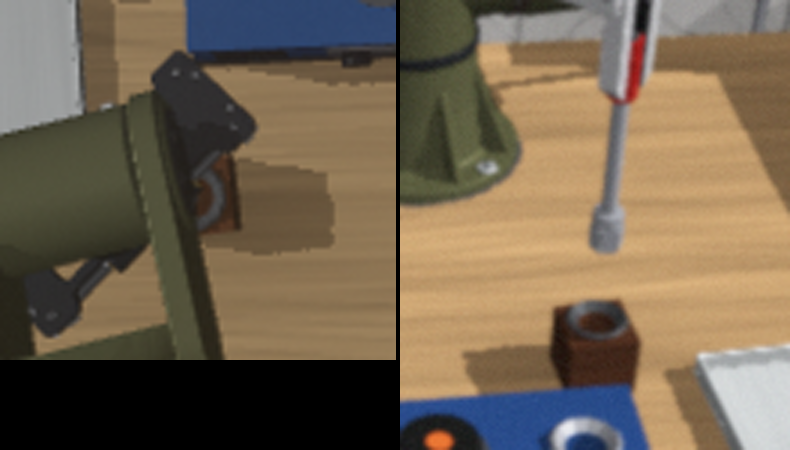

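```bash
cat >> h.py <<'E'
def st(): s=bot.read_state(); print(round(s['time_s'],1),np.round(s['tool_pos'],4),'gap mm',round(s['finger_gap']*94,1),'ff',np.round(s['finger_force'],1),'F',np.round(s['force'],1),'M',np.round(s['wrist_torque'],2),'q6',round(s['q'][5],1))
E
python3 - <<'E'
from h import *
c=cam('scene');print(proj(c,[.4262,.1325,.1455]))
B=np.array([.6158,.0842])
bot.move_l([*B,.30],v=.15); st()
c=cam('scene','scene2.png');print(proj(c,[*B,.146]))
for r in bot.pinpoint('scene','extension')[:2]: print(r['conf'],w(c,r['xyz']))
print(bot.move_l([*B,.24],v=.06,max_force=8)); st()
print(bot.move_l([*B,.192],v=.04,max_force=8)); st()
E
```

```text
[308.13624659 120.87543685]
12.7 [0.6155 0.0843 0.3002] gap mm 23.6 ff 30.0 F [-0.6  0.6 -3.6] M [ 0.08  0.01 -0.02] q6 -130.6
[303.21465798 170.14215179]
0.94 [0.61818699 0.08455108 0.14561632]
False
14.0 [0.616  0.0842 0.2405] gap mm 24.0 ff 30.0 F [ 0.1  0.9 -3.9] M [ 0.08  0.04 -0.03] q6 -130.6
False
15.3 [0.6159 0.0842 0.1923] gap mm 23.8 ff 30.0 F [ 0.2  0.2 -3.4] M [ 0.09  0.08 -0.01] q6 -130.6
```

Run:
```python
from h import *
B=np.array([.6158,.0842])
print(bot.move_l([*B,.168],v=.03,max_force=8)); st()
for k in range(8):
    z=bot.read_state()['tool_pos'][2]
    if z<.1715: break
    bot.move_l([*B,z+.001],v=.03)
    q=list(bot.read_state()['q']); q[5]+=8; bot.goto_joints(q)
    print(k,bot.move_l([*B,.168],v=.03,max_force=8)); st()
```

```text
True
16.1 [0.6158 0.0844 0.169 ] gap mm 23.5 ff 30.0 F [-0.6  0.2  6.2] M [0.29 0.09 0.03] q6 -130.6
```

Run:
```python
from h import *
bot.dwell(.3); m0=bot.read_state()['wrist_torque'][2]; st()
q0=bot.read_state()['q'][5]
for k in range(60):
    s=bot.read_state(); q=list(s['q']); dq=10 if q[5]-q0<125 else 4
    if q[5]+dq>145: print('range');break
    q[5]+=dq; bot.goto_joints(q); s=bot.read_state(); m=s['wrist_torque'][2]-m0
    print(round(s['q'][5]-q0),round(m,2),end='; ')
    if abs(m)>.45: break
print();st()
```

```text
16.4 [0.6158 0.0844 0.169 ] gap mm 23.7 ff 30.0 F [-0.6  0.2  4.4] M [0.31 0.1  0.  ] q6 -130.6
10 -0.04; 19 -0.03; 29 -0.01; 38 -0.05; 48 -0.08; 58 0.01; 67 0.01; 77 -0.03; 86 -0.06; 96 -0.02; 105 -0.04; 115 -0.01; 124 -0.03; 134 -0.04; 137 0.05; 141 0.01; 145 0.02; 149 0.04; 153 -0.0; 156 -0.02; 160 0.02; 164 -0.02; 168 -0.01; 172 0.02; 175 -0.02; 179 0.05; 183 0.0; 187 0.1; 191 0.13; 194 0.02; 198 -0.01; 202 -0.03; 206 0.12; 210 0.15; 213 0.32; 217 0.48; 
25.8 [0.6154 0.0844 0.1693] gap mm 22.3 ff 30.5 F [-3.3  0.5  2.1] M [-0.09  1.2   0.48] q6 86.6
```

Run:
```python
from h import *
bot.close(58); bot.dwell(.3); st()
for k in range(6):
    q=list(bot.read_state()['q']); q[5]+=4; bot.goto_joints(q); bot.dwell(.3); s=bot.read_state(); st()
    if abs(s['wrist_torque'][2])>.9: break
c=cam('scene','scene3.png')
for r in bot.pinpoint('scene','extension')[:2]: print(r['conf'],w(c,r['xyz']))
import cv2
cv2.imwrite('pics/v4.png',cv2.resize(cv2.imread('pics/scene3.png')[60:260,220:380],(640,800)[:1]+(600,)))
```

```text
26.4 [0.6154 0.0843 0.1693] gap mm 21.5 ff 57.6 F [-4.  -0.8  3.8] M [-0.15  1.48 -0.02] q6 86.8
26.9 [0.6154 0.0844 0.1693] gap mm 21.9 ff 57.7 F [-5.4  0.9  3.2] M [0.03 1.57 0.12] q6 90.7
27.4 [0.6153 0.0844 0.1692] gap mm 21.4 ff 57.7 F [-5.8 -0.3  2.3] M [0.09 1.56 0.02] q6 94.6
28.0 [0.6153 0.0844 0.1693] gap mm 21.7 ff 57.9 F [-6.3  1.1  4.4] M [ 0.08  1.85 -0.18] q6 98.5
28.6 [0.6153 0.0844 0.1694] gap mm 21.8 ff 57.9 F [-4.7 -0.2  3.8] M [ 0.15  1.67 -0.  ] q6 102.4
29.1 [0.6153 0.0844 0.1693] gap mm 21.5 ff 57.9 F [-3.4  1.2  1.3] M [ 0.2   1.34 -0.05] q6 106.4
29.6 [0.6154 0.0844 0.1693] gap mm 21.7 ff 57.9 F [-3.1  1.1  2.5] M [ 0.29  0.99 -0.05] q6 110.4
```

View pics/v4.png

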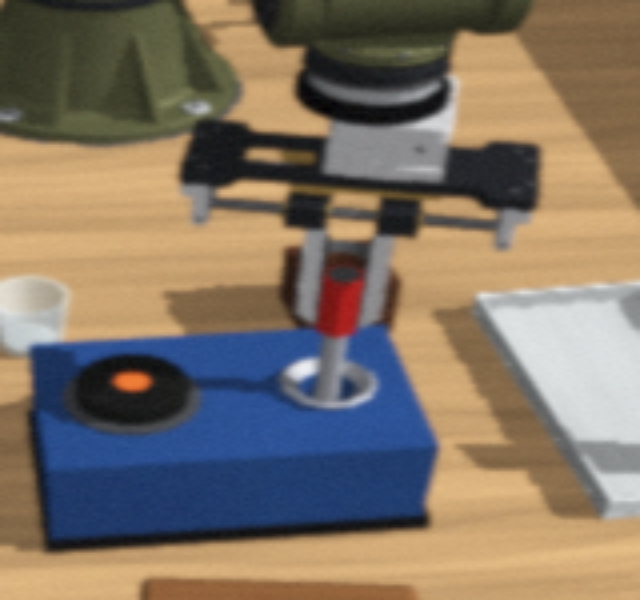

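Run:
```python
from h import *
for k in range(10):
    q=list(bot.read_state()['q']); q[5]+=3; bot.goto_joints(q); bot.dwell(.1)
    L=[bot.read_state() for _ in range(1)]; s=L[0]
    print(round(s['q'][5],1),'gap',round(s['finger_gap']*94,1),'ff',round(float(np.mean(s['finger_force'])),1),'M',np.round(s['wrist_torque'],2),'F',np.round(s['force'],1),'tau6',round(s['joint_efforts'][5],2))
```

```text
113.3 gap 21.4 ff 57.9 M [ 0.25  0.81 -0.  ] F [-2.3  0.6  1. ] tau6 -0.0
116.2 gap 21.6 ff 57.9 M [0.29 0.98 0.02] F [-2.8  1.1  1.7] tau6 0.01
119.1 gap 21.6 ff 57.9 M [0.4  1.2  0.01] F [-3.3  0.8  2.5] tau6 0.01
122.0 gap 21.7 ff 57.9 M [0.5  1.36 0.01] F [-3.   1.1  2.7] tau6 0.01
124.9 gap 21.5 ff 57.9 M [0.66 1.41 0.04] F [-4.8  1.   2.4] tau6 0.04
127.8 gap 21.5 ff 57.9 M [0.63 1.38 0.06] F [-3.3  1.7  1.8] tau6 0.04
130.7 gap 21.7 ff 57.9 M [0.75 1.4  0.03] F [-3.7  2.3  2.5] tau6 0.04
133.6 gap 22.0 ff 57.9 M [0.77 1.3  0.02] F [-3.5  2.2  1.8] tau6 0.04
136.5 gap 21.3 ff 57.9 M [0.85 1.2  0.19] F [-3.   3.1  2.5] tau6 0.15
139.4 gap 21.7 ff 58.0 M [0.89 1.16 0.21] F [-3.2  3.   1.5] tau6 0.23
```

Run:
```python
from h import *
bot.let_go(); bot.dwell(.3); st()
c=cam('scene','scene4.png')
for r in bot.pinpoint('scene','extension')[:2]: print(r['conf'],w(c,r['xyz']))
q=list(bot.read_state()['q']); q[5]-=240; bot.goto_joints(q); bot.dwell(.2); st()
c=cam('scene','scene5.png')
cv2.imwrite('pics/v5.png',cv2.resize(cv2.cvtColor(c['frame'],cv2.COLOR_RGB2BGR)[100:220,250:350],(500,600),interpolation=cv2.INTER_CUBIC))
```

```text
34.7 [0.6152 0.0846 0.1694] gap mm 93.9 ff 0.0 F [ 0.2 -0.5  0.4] M [ 0.03  0.14 -0.01] q6 139.5
38.5 [0.6153 0.0846 0.1694] gap mm 93.5 ff 0.0 F [-0.4 -0.4 -0.3] M [ 0.05 -0.03 -0.01] q6 -100.5
```

View pics/v5.png

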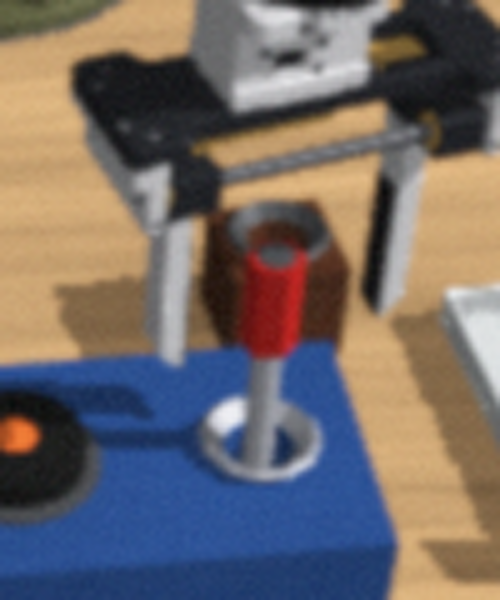

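Run:
```python
from h import *
c=cam('scene'); print('top of grip',ray(c,(305.5,150.8),.205))
bot.close(8); bot.dwell(.3); st(); bot.close(30); bot.dwell(.3); st()
q=list(bot.read_state()['q'])
for k in range(12):
    q[5]+=5; bot.goto_joints(q); bot.dwell(.1); s=bot.read_state()
    print(round(s['q'][5],1),'gap',round(s['finger_gap']*94,1),'M',np.round(s['wrist_torque'],2),'F',np.round(s['force'],1),'tau6',round(s['joint_efforts'][5],2))
    if abs(s['joint_efforts'][5])>.5: break
```

```text
top of grip [0.62026914 0.08324041 0.205     ]
40.0 [0.6153 0.0846 0.1694] gap mm 22.7 ff 8.0 F [ 0.7 -2.   0.3] M [-0.22 -0.08  0.08] q6 -100.5
40.5 [0.6153 0.0846 0.1694] gap mm 21.9 ff 30.0 F [ 0.9 -1.3  1.1] M [-0.4  -0.04  0.18] q6 -100.5
-95.7 gap 21.8 M [-0.39 -0.06  0.3 ] F [-0.3 -0.5 -0.6] tau6 0.34
-90.7 gap 22.3 M [-0.38 -0.    0.2 ] F [ 0.7 -0.5  0.2] tau6 0.22
-85.7 gap 21.8 M [-0.3   0.04 -0.05] F [ 0.3 -1.  -0.8] tau6 -0.07
-80.7 gap 21.7 M [-0.22  0.01  0.01] F [-0.4 -0.9 -1. ] tau6 -0.0
-75.7 gap 21.4 M [ 0.12 -0.05 -0.02] F [ 0.8 -0.5 -1.4] tau6 0.01
-70.7 gap 22.0 M [ 0.17 -0.1  -0.02] F [ 0.8  0.7 -1.6] tau6 0.02
-65.7 gap 22.0 M [ 0.09 -0.07 -0.01] F [-0.4  1.1 -1.7] tau6 0.01
-60.7 gap 22.0 M [ 0.01 -0.11 -0.03] F [-0.3  0.2 -2.5] tau6 -0.0
-55.7 gap 21.8 M [ 0.03 -0.11 -0.03] F [-0.7 -0.2 -2.1] tau6 -0.01
-50.7 gap 21.8 M [-0.01 -0.17 -0.02] F [ 0.6  0.5 -2.5] tau6 -0.01
-45.7 gap 22.0 M [ 0.04 -0.2  -0.  ] F [ 0.7  1.4 -1.5] tau6 -0.01
-40.7 gap 22.3 M [ 0.06 -0.23  0.22] F [ 0.1 -0.3 -1.9] tau6 0.19
```

Run:
```python
from h import *
bot.close(58); bot.dwell(.2); st()
q=list(bot.read_state()['q'])
for k in range(12):
    q[5]+=2; bot.goto_joints(q); s=bot.read_state()
    print(round(s['q'][5],1),'gap',round(s['finger_gap']*94,1),'M',np.round(s['wrist_torque'],2),'F',np.round(s['force'],1),'tau6',round(s['joint_efforts'][5],2),round(s['tool_pos'][2],4))
    if abs(s['joint_efforts'][5])>.9: break
```

```text
45.1 [0.6153 0.0846 0.1694] gap mm 21.5 ff 58.0 F [ 1.7 -0.1 -3.6] M [ 0.07 -0.31  0.1 ] q6 -40.5
-38.6 gap 22.2 M [ 0.14 -0.27  0.41] F [ 1.3  1.2 -3.8] tau6 0.65 0.1694
-36.6 gap 21.9 M [ 0.05 -0.33  0.32] F [ 0.5  0.3 -2.5] tau6 0.55 0.1694
-34.6 gap 21.9 M [ 0.12 -0.14  0.23] F [ 0.9  0.4 -1.6] tau6 0.5 0.1694
-32.6 gap 22.0 M [ 0.02 -0.32  0.25] F [0.6 0.5 3.2] tau6 0.48 0.1694
-30.6 gap 21.9 M [ 0.04 -0.23  0.23] F [ 0.9 -0.2 -3. ] tau6 0.46 0.1694
-28.6 gap 21.9 M [ 0.09 -0.3   0.04] F [ 0.7  0.9 -3.9] tau6 0.26 0.1693
-26.6 gap 21.6 M [ 0.15 -0.36  0.01] F [0.4 0.1 1.7] tau6 0.31 0.1693
-24.6 gap 21.7 M [ 0.04 -0.4  -0.08] F [ 0.4 -0.  -4.1] tau6 0.15 0.1694
-22.6 gap 21.7 M [ 0.14 -0.41  0.04] F [ 1.3  1.  -3. ] tau6 0.26 0.1694
-20.6 gap 21.0 M [ 0.09 -0.41  0.03] F [ 1.7  0.7 -3. ] tau6 0.27 0.1694
-18.6 gap 21.9 M [ 0.13 -0.44 -0.01] F [ 0.3  0.3 -4. ] tau6 0.27 0.1694
-16.6 gap 21.3 M [ 0.05 -0.52  0.02] F [ 1.9  1.  -2.7] tau6 0.27 0.1694
```

The torque pattern repeats every 60° while the gap stays flat. That means the nut reached its stop and the socket has since been camming over it. I'll bring it back up to the stop gently and end there.

Run:
```python
from h import *
bot.close(45)
q=list(bot.read_state()['q'])
for k in range(45):
    q[5]+=2; bot.goto_joints(q); bot.dwell(.1)
    m=[]
    for _ in range(3): m.append(bot.read_state()['wrist_torque'][2]); bot.dwell(.03)
    print(round(q[5],1),round(np.mean(m),2),end='; ')
    if np.mean(m)>.2: break
bot.dwell(.4); print(); st()
```

```text
-14.6 0.02; -12.6 0.03; -10.6 -0.06; -8.6 -0.06; -6.6 -0.0; -4.6 -0.02; -2.6 -0.0; -0.6 -0.01; 1.4 -0.01; 3.4 -0.02; 5.4 -0.0; 7.4 0.03; 9.4 0.01; 11.4 0.01; 13.4 -0.0; 15.4 0.05; 17.4 0.18; 19.4 0.21; 
56.9 [0.6153 0.0846 0.1694] gap mm 22.1 ff 45.0 F [ 0.9 -0.2 -2.2] M [-0.1  -0.59  0.27] q6 19.4
```

Run:
```python
from h import *
p=bot.read_state()['tool_pos']
print(bot.move_l([p[0],p[1],.1675],v=.02,max_force=8)); bot.dwell(.5); st()
q=list(bot.read_state()['q']); q[5]-=5; bot.goto_joints(q); st()
p=bot.read_state()['tool_pos']
print(bot.move_l([p[0],p[1],.215],v=.05,max_force=25)); st()
print(bot.move_l([p[0],p[1],.31],v=.1)); st()
c=cam('scene')
for r in bot.pinpoint('scene','extension')[:1]: print('ext',r['conf'],w(c,r['xyz']))
bot.move_l([.4262,.1325,.31],v=.2)
for n in ('scene','top'):
    c=cam(n)
    for r in bot.pinpoint(n,'extension')[:1]: print('ext',r['conf'],w(c,r['xyz']))
print(bot.move_l([.4262,.1325,.235],v=.08,max_force=10)); st()
print(bot.move_l([.4262,.1325,.162],v=.05,max_force=10)); st()
```

```text
False
57.6 [0.6157 0.0847 0.1693] gap mm 22.0 ff 45.0 F [-1.3  0.7 10.5] M [-0.06  0.63  0.29] q6 19.4
57.9 [0.6155 0.0847 0.1695] gap mm 21.6 ff 45.0 F [-0.5  0.1  2.1] M [-0.06  0.42  0.1 ] q6 14.5
False
58.9 [0.6154 0.0847 0.2146] gap mm 21.8 ff 45.0 F [ 0.6  0.3 -3.6] M [-0.07  0.06 -0.07] q6 14.4
False
60.0 [0.6154 0.0847 0.3092] gap mm 21.6 ff 45.0 F [-1.4 -0.6 -4.1] M [-0.09  0.05  0.04] q6 14.4
ext 0.89 [0.61737479 0.08627193 0.15534046]
ext 0.72 [0.42717735 0.13426431 0.15309704]
False
62.5 [0.4264 0.1325 0.2355] gap mm 21.9 ff 45.0 F [-0.  -0.7 -4.4] M [-0.05  0.07 -0.03] q6 22.5
True
63.9 [0.4263 0.1326 0.1642] gap mm 21.9 ff 45.0 F [-1.4 -0.4  6.4] M [-0.11  0.38  0.02] q6 22.5
```

```bash
cat >> h.py <<'E'
A=3.5; PAD=np.array([.6178,-.0300])
TC=np.array([.557,.3005])
def tray(dx,dy=0):
    t=np.radians(A); return TC+np.array([dx*np.cos(t)-dy*np.sin(t),dx*np.sin(t)+dy*np.cos(t)])
def find(b,show=True):
    P=[]
    for n in ('top','scene','top','scene'):
        c=cam(n)
        r=bot.pinpoint(n,b)
        if r and r[0]['conf']>.4:
            p=w(c,r[0]['xyz']); P.append(p); print(b,n,round(r[0]['conf'],2),p.round(4))
    return np.median(P,0) if P else None
E
python3 - <<'E'
from h import *
bot.let_go(); bot.dwell(.4); st()
bot.move_l([.4262,.1325,.30],v=.15)
bot.move_to([.5,-.1,.30],rot(A)); st()
c=cam('scene')
for n in ('scene','top'):
    c=cam(n,n+'6.png')
    for q in('extension','nut_top'):
        for r in bot.pinpoint(n,q)[:1]: print(q,r['conf'],w(c,r['xyz']))
for b in('bottle_yellow','bottle_red','bottle_black'): find(b)
a=cv2.imread('pics/top6.png')[170:270,110:260];cv2.imwrite('pics/v6.png',cv2.resize(a,(800,533),interpolation=cv2.INTER_CUBIC))
E
```

```text
65.4 [0.4256 0.1324 0.1632] gap mm 94.3 ff 0.0 F [ 0.4  0.2 -0.7] M [-0.09  0.09 -0.02] q6 22.5
67.5 [ 0.4999 -0.0993  0.2997] gap mm 93.9 ff 0.0 F [-0.5  0.2 -0.8] M [0.05 0.17 0.  ] q6 71.0
nut_top 0.41 [0.61704881 0.08596334 0.0335468 ]
bottle_yellow top 0.8 [ 0.5894 -0.3757 -0.0022]
bottle_yellow scene 0.64 [ 0.5933 -0.3723 -0.0046]
bottle_yellow top 0.86 [ 0.5874 -0.3775 -0.0033]
bottle_yellow scene 0.7 [ 0.5932 -0.3728 -0.0034]
bottle_red top 0.72 [ 0.4127 -0.335   0.0013]
bottle_red scene 0.75 [ 0.4157 -0.3359  0.0038]
bottle_red top 0.7 [ 4.125e-01 -3.342e-01  4.000e-04]
bottle_red scene 0.59 [ 0.4138 -0.3367  0.0054]
bottle_black top 0.55 [ 0.4317 -0.2537  0.0027]
bottle_black top 0.53 [ 0.4328 -0.2566  0.0028]
bottle_black scene 0.63 [ 0.4268 -0.2584 -0.0049]
```

View pics/v6.png

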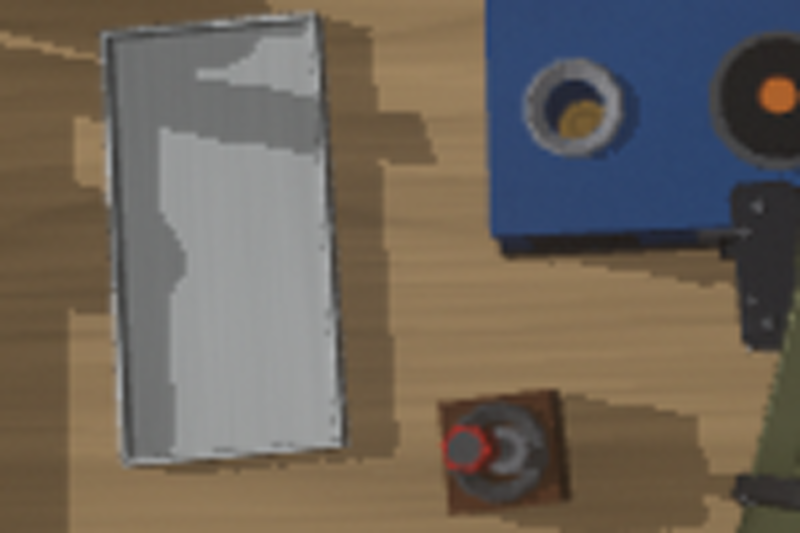

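The extension stands upright in its stand, and the nut shows inside the bore. Red has been knocked to (0.414, -0.335), still upright by its height. Yellow is next.

```bash
cat >> h.py <<'E'
def pick(p,a):
    bot.move_to([p[0],p[1],.25],rot(a)); bot.move_l([p[0],p[1],.10],v=.15)
    print('down hit',bot.move_l([p[0],p[1],.034],v=.08,max_force=8)); st()
    bot.close(40); bot.dwell(.2); st()
    bot.move_l([p[0],p[1],.25],v=.15); st()
def press(a=A):
    bot.move_l([*PAD,.25],rot(a),v=.2); bot.move_l([*PAD,.155],v=.12)
    print('press hit',bot.move_l([*PAD,.122],v=.03,max_force=22)); bot.dwell(1.2); st()
    c=cam('scene')
def place(dx):
    t=tray(dx)
    bot.move_l([*PAD,.25],v=.15); bot.move_l([t[0],t[1],.25],rot(A),v=.2); bot.move_l([t[0],t[1],.07],v=.12)
    print('place hit',bot.move_l([t[0],t[1],.035],v=.03,max_force=5)); st()
    bot.let_go(); bot.dwell(.2); bot.move_l([t[0],t[1],.25],v=.15); bot.move_to([.55,.05,.28],rot(A)); st()
E
python3 - <<'E'
from h import *
pick([.591,-.3745],A)
press()
c=cam('scene','scene7.png'); 
for n in('scene','top'):
    c=cam(n)
    for r in bot.pinpoint(n,'bottle_yellow')[:1]: print(r['conf'],w(c,r['xyz']))
E
```

```text
down hit False
72.3 [ 0.5913 -0.3747  0.0346] gap mm 94.0 ff 0.0 F [-0.2 -0.7  0.4] M [0.04 0.12 0.03] q6 51.1
73.1 [ 0.591  -0.3745  0.0341] gap mm 57.6 ff 40.0 F [-0.3  0.5  1.2] M [0.12 0.22 0.01] q6 51.1
74.7 [ 0.5908 -0.3744  0.249 ] gap mm 57.2 ff 40.0 F [ 0.1 -0.4 -2.9] M [-0.04  0.14 -0.05] q6 51.1
press hit True
79.6 [ 0.6182 -0.03    0.13  ] gap mm 57.6 ff 40.0 F [-2.  -0.   6.1] M [ 0.03  0.49 -0.01] q6 80.3
0.67 [ 0.62014976 -0.02947851  0.09382693]
0.44 [ 0.44742908 -0.08162833  0.00349238]
```

Run:
```python
from h import *
print(bot.move_l([*PAD,.1275],v=.01,max_force=18)); bot.dwell(.2); st(); bot.dwell(1); st()
cam('scene','scene8.png')
a=cv2.imread('pics/scene8.png')[120:240,200:330];cv2.imwrite('pics/v7.png',cv2.resize(a,(650,600),interpolation=cv2.INTER_CUBIC))
```

```text
True
80.3 [ 0.6182 -0.03    0.13  ] gap mm 57.5 ff 40.0 F [-1.8  0.6  6.5] M [0.05 0.66 0.03] q6 80.3
81.3 [ 0.6183 -0.03    0.13  ] gap mm 57.2 ff 40.0 F [-2.2 -0.1  5.8] M [0.01 0.68 0.03] q6 80.3
```

View pics/v7.png

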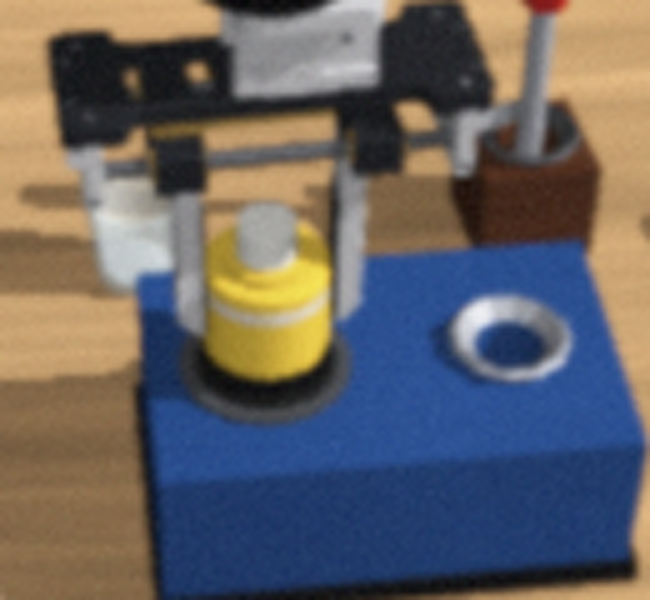

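```bash
sed -i "s/bot.dwell(1.2); st()/bot.dwell(.5); st(); z=bot.read_state()['tool_pos'][2]; bot.move_l([*PAD,z-.001],v=.01,max_force=40); bot.dwell(1.0); st()/" h.py
python3 - <<'E'
from h import *
z=bot.read_state()['tool_pos'][2]
print(bot.move_l([*PAD,z-.001],v=.01,max_force=40)); bot.dwell(1); st()
place(.078)
for b in('bottle_yellow','bottle_red','bottle_black'): find(b)
c=cam('top','top9.png')
cv2.imwrite('pics/v8.png',cv2.resize(cv2.cvtColor(c['frame'],cv2.COLOR_RGB2BGR)[100:300,110:400],(800,552),interpolation=cv2.INTER_CUBIC))
E
```

```text
False
82.6 [ 0.6182 -0.03    0.13  ] gap mm 57.7 ff 40.0 F [-1.8  1.1  9.9] M [0.12 0.7  0.01] q6 80.3
place hit True
88.0 [0.6348 0.3051 0.038 ] gap mm 57.4 ff 40.0 F [ 0.  -0.6  4.8] M [-0.32  0.27 -0.03] q6 109.2
91.5 [0.5504 0.0507 0.2798] gap mm 94.1 ff 0.0 F [-0.4  0.  -0.1] M [-0.02  0.14  0.02] q6 87.9
bottle_yellow top 0.8 [0.6353 0.3041 0.0027]
bottle_yellow scene 0.88 [0.6356 0.3036 0.001 ]
bottle_yellow top 0.55 [0.6334 0.3009 0.0009]
bottle_yellow scene 0.91 [0.6361 0.3054 0.0017]
bottle_red top 0.55 [ 4.137e-01 -3.346e-01 -1.000e-04]
bottle_red scene 0.87 [ 0.4167 -0.3381  0.0032]
bottle_red scene 0.73 [6.362e-01 3.062e-01 3.000e-04]
bottle_black top 0.89 [ 0.4333 -0.2564  0.0038]
bottle_black scene 0.82 [ 0.4278 -0.2571 -0.0006]
bottle_black top 0.57 [ 0.4327 -0.255   0.0042]
bottle_black scene 0.64 [ 4.282e-01 -2.585e-01  2.000e-04]
```

View pics/v8.png

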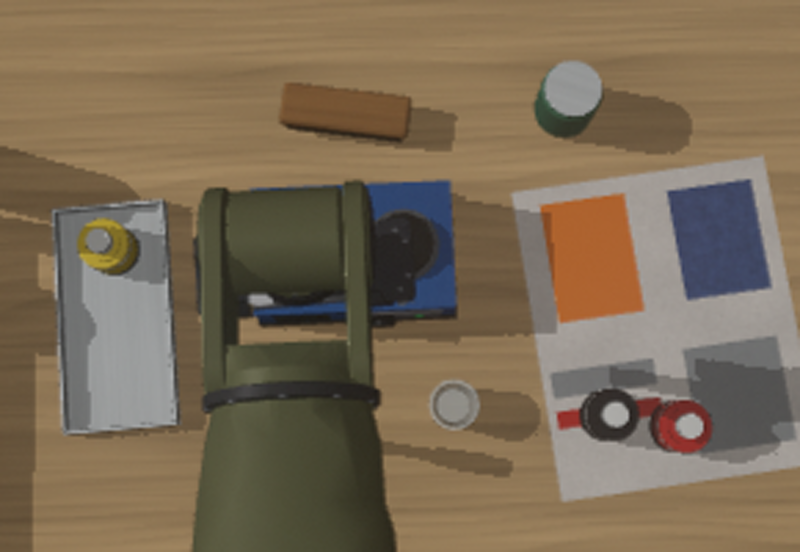

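Yellow stands in the tray's far end, at about (108, 245) in the crop. Red, at (682, 425), and black, at (610, 415), are upright with about a 22 mm gap. I'll grip red across the line between them.

Run:
```python
from h import *
pick([.4148,-.3358],78.6)
press()
c=cam('scene')
for r in bot.pinpoint('scene','bottle_red')[:1]: print(r['conf'],w(c,r['xyz']))
place(0)
find('bottle_red'); print(find('bottle_black'))
```

```text
down hit False
96.7 [ 0.415  -0.336   0.0344] gap mm 94.3 ff 0.0 F [ 0.1 -0.2  0.1] M [-0.06  0.11 -0.04] q6 -31.5
97.6 [ 0.4148 -0.3358  0.0341] gap mm 57.8 ff 40.0 F [-1.3 -1.   1.5] M [0.05 0.26 0.01] q6 -31.5
99.2 [ 0.4146 -0.3356  0.2492] gap mm 57.5 ff 40.0 F [-0.4 -0.4 -1.9] M [-0.07  0.06 -0.04] q6 -31.5
press hit True
103.4 [ 0.6182 -0.03    0.1301] gap mm 57.3 ff 40.0 F [-1.1  0.3  7.2] M [0.   0.47 0.04] q6 80.3
104.7 [ 0.6182 -0.03    0.13  ] gap mm 57.7 ff 40.0 F [-2.5  0.6 10.3] M [0.1  0.77 0.01] q6 80.3
0.86 [ 0.62140251 -0.03004463  0.09839203]
place hit True
110.2 [0.5569 0.3003 0.038 ] gap mm 57.7 ff 40.0 F [-1.6 -0.4  4.5] M [-0.28  0.25 -0.  ] q6 111.5
113.7 [0.5501 0.0509 0.2797] gap mm 94.2 ff 0.0 F [-0.5  0.6  0.1] M [ 0.03  0.13 -0.02] q6 87.9
bottle_red top 0.76 [0.5583 0.2988 0.0035]
bottle_red scene 0.81 [0.5604 0.2994 0.0064]
bottle_red top 0.61 [0.5569 0.3008 0.0033]
bottle_red scene 0.82 [0.5564 0.3013 0.0039]
bottle_black top 0.63 [ 0.4315 -0.2563  0.0025]
bottle_black scene 0.88 [ 0.4268 -0.2557 -0.0032]
bottle_black top 0.7 [ 0.4325 -0.2545  0.0054]
bottle_black scene 0.63 [ 0.4308 -0.2584  0.0006]
[ 0.4311514  -0.25600024  0.00154249]
```

Run:
```python
from h import *
pick([.4305,-.2562],60)
press()
c=cam('scene')
for r in bot.pinpoint('scene','bottle_black')[:1]: print(r['conf'],w(c,r['xyz']))
place(-.078)
bot.move_to([.45,-.15,.3],rot(A))
for b in('bottle_yellow','bottle_red','bottle_black','extension'): find(b)
for n in('top','scene'): cam(n,n+'10.png')
a=cv2.imread('pics/top10.png')[150:300,100:300];b=cv2.imread('pics/scene10.png')[80:260,240:480]
cv2.imwrite('pics/v9.png',np.hstack([cv2.resize(a,(395,300)),cv2.resize(b,(400,300))]))
```

```text
down hit False
118.1 [ 0.4307 -0.2564  0.0344] gap mm 94.3 ff 0.0 F [ 0.1 -0.1 -0.5] M [-0.11  0.14 -0.  ] q6 -4.9
119.0 [ 0.4305 -0.2562  0.034 ] gap mm 57.2 ff 40.0 F [-1.1  0.7  2.2] M [0.15 0.42 0.03] q6 -4.9
120.5 [ 0.4303 -0.2561  0.2493] gap mm 57.7 ff 40.0 F [-0.2  0.5 -1.8] M [-0.05  0.05  0.06] q6 -4.9
press hit True
124.4 [ 0.6181 -0.03    0.1301] gap mm 57.5 ff 40.0 F [-1.6 -0.1  6.4] M [0.05 0.47 0.01] q6 80.3
125.7 [ 0.6182 -0.03    0.13  ] gap mm 57.5 ff 40.0 F [-2.7  0.2  9.7] M [ 0.09  0.74 -0.02] q6 80.3
0.61 [ 0.61708879 -0.03350345  0.09639993]
place hit True
131.3 [0.479  0.2956 0.038 ] gap mm 57.4 ff 40.0 F [-1.  -1.5  3.9] M [-0.33  0.21 -0.03] q6 114.5
134.8 [0.5499 0.0509 0.2797] gap mm 93.8 ff 0.0 F [-1.1 -0.2 -0.4] M [0.   0.15 0.  ] q6 87.9
bottle_yellow top 0.76 [6.364e-01 3.027e-01 3.000e-04]
bottle_yellow scene 0.66 [0.6344 0.3068 0.0007]
bottle_yellow top 0.84 [ 6.322e-01  3.035e-01 -1.000e-04]
bottle_yellow scene 0.76 [0.6383 0.3062 0.0015]
bottle_red top 0.65 [0.5595 0.3013 0.0092]
bottle_red scene 0.79 [0.5595 0.2994 0.0079]
bottle_red top 0.64 [0.5564 0.3003 0.0051]
bottle_red scene 0.97 [0.5588 0.3016 0.0058]
bottle_black top 0.76 [0.4815 0.2962 0.0052]
bottle_black scene 0.87 [0.4768 0.2934 0.0026]
bottle_black top 0.77 [0.4833 0.2956 0.0071]
bottle_black scene 0.55 [0.4791 0.294  0.0063]
extension top 0.56 [0.4283 0.1318 0.0118]
extension top 0.66 [0.4288 0.1313 0.0133]
extension scene 0.63 [0.5576 0.3003 0.0049]
```

View pics/v9.png

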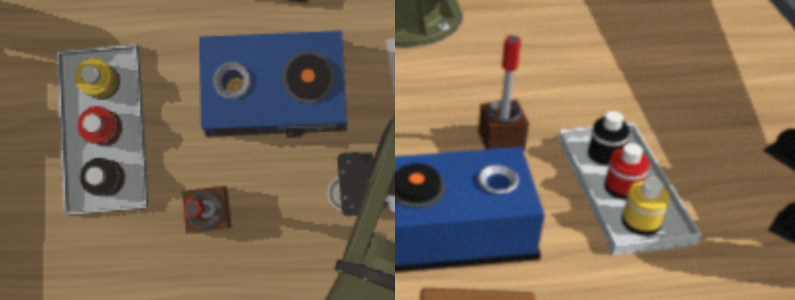

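All three bottles stand upright in the tray, the extension stands in its stand, and the arm is clear, so I'm handing in.

```bash
python3 -c "
from h import *
print(bot.finish_job())"
```

```text
the job is handed in; nothing more can be done
None
```

The job is handed in but no verdict came back: the nut was turned to its stop (felt as wrist torque; its angle could not be read, and the socket cammed over it a few times before I brought it back up to the stop), the extension is back in its stand, and yellow, red and black (blue absent) were each pressed on the pad and stand upright in the tray.

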